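# Close the egg carton and hold the date stamp on it

## Robot

A 6-joint arm with a two-finger parallel gripper is mounted at the origin on a cart in front of the work surface, level with it; the furniture and walls round the work are solid. World frame = base frame: x ahead of the robot, y to its left, z up, the work surface at z = 0. Lengths are in m, angles in rad, forces in N, time in s.
With the tool pointing down it reaches from about 0.275 to 0.85 m from the base axis. Payload 5.2 kg.
Tool frame: the origin (TCP) lies between the finger pads; the fingertips stand 19 mm ahead of it and the grasp point (between the pads) is the TCP (tips_ahead is the distance from the TCP to the fingertips, in m); z points along the fingers, y is the line along which they close (so a half turn about z gives the same grasp; the last joint's range is limited). The gripper opens to 85 mm and grips with 20 to 120 N. Pads are 22 mm wide; open, the fingers measure 114 mm over their backs; the gripper's body (76 mm by 85 mm) begins 54 mm behind the grasp point. The pads swing forward as they close: fully open they stand 13 mm farther back than shut.
Start: joints at [1.107, 0.259, 1.535, -0, 1.348, -0.203], TCP at [0.142, 0.531, 0.25] pointing down, gripper open.
Joint ranges: [-3.14, 3.14], [-0.91, 2.08], [0.19, 2.58], [-1.22, 4.36], [0.22, 2.71], [-3.12, 3.12]. Speed limits (rad/s): [2.57, 2.57, 3.14, 3.14, 3.14, 3.14].

## Interface

Orientations are given as a rotation vector (axis times angle).
In Python, from station import * gives the robot as it stands. The module is installed in compiled form; this text tells all that it offers.
- The arm moves only by the tool jog_arm, never from a script. Its argument "plan" is a list of rows, each a list of 4 numbers: the shift along the tool's x, y, z in mm, then the turn about the tool's z in degrees. In form: [[dx, dy, dz, twist], ...]. A call has exactly 10 rows; each row shifts and turns the commanded pose from where the row before left it, along the tool's axes as they then stand; what a row does not reach is not made up. A row lasts 1/10 s, in which the tool goes at most 50 mm and 8.59 degrees, less where a joint would pass 70% of its speed; a pose out of reach is approached as far as the arm can. A call with a gripper value outside its range is refused whole. "gripper" is the gripper's target within -1 to 1 (fully open at 1, half-way at 0, shut at -1), set as the call begins (left out, the last holds). The fingers move at their own pace and stop on an object; "grip_force" is the grip in N (left out, the last holds). Time passes only in rows, so rows that do not move let the fingers close, or fill a call up. It gives the time, the measured TCP pose, the force, the opening and the grip force at its end, in the units of the state.
- get_state(): the state, without advancing time (a new reading comes with each control period).
- snapshot(name): name is "scene" or "top" or "wrist"; returns the picture (400x640x3 uint8, blue, green, red); there is no depth.
- camera_info(name): a dict with "intrinsics" (3x3 intrinsics, pixels), "cam_to_world" (4x4, takes a point from camera to world coordinates). Camera axes: x right, y down, z forward; pixel columns grow to the right and rows downward; lengths in m; the calibration is good to about 2 mm. A picture is of the moment at which its call begins: read the wrist's pose just before it. camera_info takes no time and is no camera call; for the wrist camera it gives the pose at the moment of the call.
- finish_job(): hands the job in; it is judged then, once.
The state is a dict: "time": time; "q": joint angles; "joint_vel": joint speeds; "joint_efforts": joint torques, N m; "position": TCP position; "orientation": TCP orientation; "contact_force": force on the tool from outside, world axes, zero at the start; "ft_torque": the same for the moment, N m; "opening": finger opening in m; "finger_force": force on a finger pad.
Only numpy, scipy, OpenCV 4.12 (cv2) and the standard library are available. Lean on these libraries where they do the work, as an engineer would, in place of code of your own. Each camera call takes 0.05 s, during which the arm holds its last target. There are 200 camera calls.

## Task

The six eggs are packed: close the carton, first folding both small end flaps in and then the lid down flat over them. Then take the self-inking hand stamp by its handle and print the packing mark: set it upright, flat and square in the middle of the rectangle printed on the lid, and gently press its handle nearly all the way down, using little more force than its spring needs. The ink needs time to take on raw board, so finish while still holding the stamp pressed down there; stamp nowhere else on the carton, do not crush the carton, and leave the other things on the worktop alone.

Things in the scene. Friction and masses are not known exactly. Their poses are not given: they have to be found in the camera images.
- carton: Brown corrugated-board carton, 110 (x) x 160 (y) mm, that does not slide; board 3 mm thick, end and far walls 70 mm high, near wall 74. Origin: centre of its underside; x points from its hinged near wall (facing the robot) to its far wall, y to its left, z up. Six eggs stand in a divider inside, below the wall tops. Turned by up to 0.3 rad.
- end_flap_left (a joint): Angle of the small flap on the carton's left (+y) end: 0 = folded in level over the eggs, 1.57 = upright, more = leaning out (starts at 1.75 to 2.2; limit 2.7). 98 mm wide along x (88 mm in its outer third), 46 mm long, 3 mm thick; crease along x at carton (0, 0.0785, 0.0715). Stays where it is left; about 0.5 N at its edge moves it.
- end_flap_right (a joint): The same flap on the right (-y) end, crease at carton (0, -0.0785, 0.0715).
- lid (a joint): Lid angle: 0 = shut level (upper face 77 mm above the worktop, over the end flaps), 1.57 = upright; starts leaning towards the robot at 1.6 to 1.85. Crease along y on top of the near wall, at carton (-0.055, 0, 0.0755). Lid 112 mm from crease to free edge, 162 wide, 3 thick; a 22 mm lip square to its free edge comes down outside the far wall. Stays where left; about 1 N at its edge moves it.
- lid_edge (a point): Middle of the lid's free edge, on its mid-thickness, 112 mm from the crease; moves with the lid.
- panel (a point): Centre of the rectangle printed as a thin dark outline on the lid's outer face, 54 mm along x, 84 mm along y, 62 mm from the crease and 33 mm to the right (-y) of the lid's middle: at carton (0.007, -0.033, 0.077) with the lid shut, its axes then the carton's. Moves with the lid.
- stamp: Self-inking hand stamp, light plastic handle on a grey frame, 0.14 kg, 100 mm high, standing upright. Origin: centre of its foot's flat underside, the face set on the lid. Foot 36 (x) x 66 (y) mm, 8 high; z up. The grip is a block 30 mm thick (x), 48 wide (y), from 72 to 100 mm above the underside: grasp it from above across x. Below it (58 to 72 mm) the handle is 66 mm wide.
- stamp_handle (a joint): How far the handle is pushed down on the stamp's frame, m: 0 = up (at rest), 0.014 = bottom of its travel. The spring pushes back with 3 N at the start and 9 N at the bottom, rising evenly; beyond that the stop is hard.
- stamp_grip (a point): Middle of the stamp's handle grip, on its axis, 85 mm above the foot's underside with the handle up; axes of the stamp; goes down with the handle.
- garlic: Garlic bulb, 56 mm, loose bystander; origin under its centre.
- salt: Salt shaker, glass with a grey top, diameter 44, height 90 mm, loose bystander; origin under its centre.
- spice_jar: Spice jar with a dark cap, diameter 41, height 105 mm, loose bystander; origin under its centre.
- kitchen_timer: Round kitchen timer, diameter 69, height 43 mm, loose bystander at the back left; origin under its centre.
- spoon: Metal teaspoon, 132 mm long, 11 mm high, lying loose beyond the carton; origin under its centre.
- artichoke: Artichoke, 72 mm, loose bystander behind the work; origin under its centre.
Mind the look-alikes: they are no part of the job. Leave any pink look-alike of the stamp alone.

How it is judged:
By the outcome, as a careful person would: the job done as asked, in the order asked, and still so for the second after the job is handed in, while the arm keeps its last pose, push and grip.
It also fails if it takes over 62 s, if anything falls off the work surface, if the arm or the gripper's body presses on something with over 40 N, if the wrist force passes 120 N, or if a joint passes its speed limit or range.

## Working session

There is one attempt and no reset: what is moved stays moved. The work goes in short steps, Python scripts to look and compute and a tool call to move; the robot and the scene stay as the last step left them, time stands still between calls to the robot, and variables do not carry over. Pictures are saved under pics/ and viewed, at most 11 in all, crops included, and the job is handed in when it is done.

Besides the shell and the picture viewer there is one more tool, called after ">>>" as a command line: name --pt "numbers of a row" for each row, then --argument value for the rest. jog_arm: Moves the arm, as the interface text tells. Its arguments: {"type":"object","properties":{"plan":{"type":"array"},"gripper":{"type":"number"},"grip_force":{"type":"number"}},"required":["plan"]}

```bash
mkdir -p pics; python3 - <<'E'
from station import *
import cv2,numpy as np
for n in("scene","top"):
    cv2.imwrite(f"pics/{n}0.png",snapshot(n)); c=camera_info(n); print(n,np.round(c["intrinsics"],1).tolist(),np.round(c["cam_to_world"],4).tolist())
s=get_state();print(s)
E
```

```text
scene [[467.6, 0.0, 317.5], [0.0, 467.6, 203.4], [0.0, 0.0, 1.0]] [[0.8805, -0.369, 0.2977, 0.1285], [-0.4737, -0.6593, 0.5839, -0.9565], [-0.0192, -0.6551, -0.7553, 1.0606], [0.0, 0.0, 0.0, 1.0]]
top [[364.5, 0.0, 320.3], [0.0, 364.5, 203.2], [0.0, 0.0, 1.0]] [[0.0124, -0.9987, 0.0495, 0.477], [-0.9997, -0.0134, -0.0199, -0.2121], [0.0206, -0.0492, -0.9986, 0.9243], [0.0, 0.0, 0.0, 1.0]]
{'time': 0.1, 'q': array([ 1.10722250e+00,  2.59266953e-01,  1.53597526e+00, -3.48667408e-06,
        1.34801391e+00, -2.02791452e-01]), 'joint_vel': array([-0.00028282, -0.001863  , -0.00381202,  0.00047686, -0.00023515,
        0.00087363]), 'joint_efforts': array([ 1.81707645e-03, -4.46969926e+01, -2.91251028e+01, -4.51185924e-04,
        6.15351484e-03, -3.34452261e-05]), 'position': array([0.14157943, 0.53100145, 0.24955886]), 'orientation': array([-4.08404577e-01, -3.11438697e+00,  2.47059106e-03]), 'contact_force': array([ 0.12472469, -0.75222674, -0.48891262]), 'ft_torque': array([-0.04290437, -0.01057068, -0.05159171]), 'finger_force': 0.0, 'opening': 0.08537451915509116}
```

View pics/scene0.png

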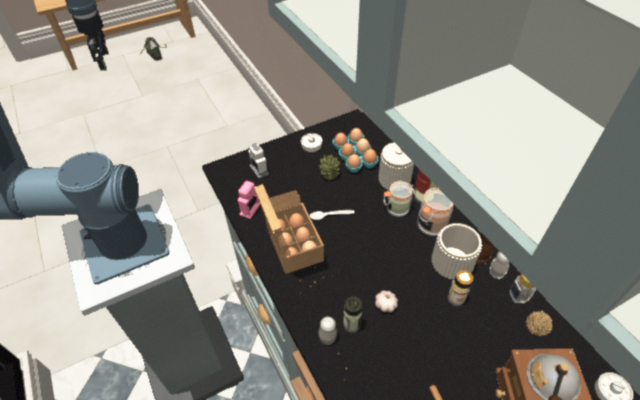

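View pics/top0.png

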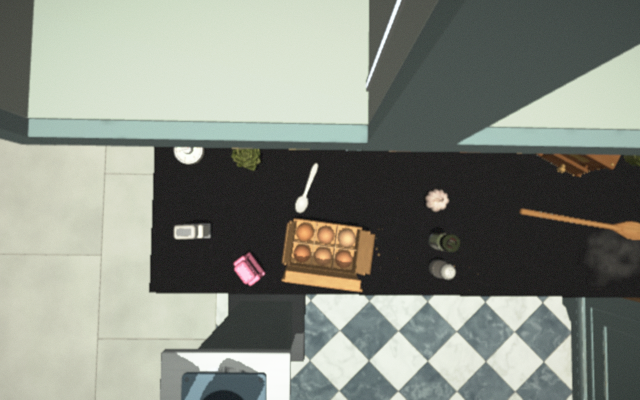

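Scene view: the carton is at (295,235), with a white/grey stamp at (258,160) and a pink one at (249,198). In the top view these are at (328,250), (192,231) and (249,268). Only the grey-framed one with the light handle fits the stamp; the pink one is the look-alike. I'll confirm in an enlarged crop.

```bash
cat > h.py <<'E'
from station import *
import cv2,numpy as np
def ray(cam,u,v,z,c=None):
    c=c or camera_info(cam);K=np.array(c["intrinsics"]);T=np.array(c["cam_to_world"])
    d=T[:3,:3]@np.linalg.inv(K)@[u,v,1]; return T[:3,3]+d*(z-T[2,3])/d[2]
def proj(cam,P,c=None):
    c=c or camera_info(cam);K=np.array(c["intrinsics"]);T=np.array(c["cam_to_world"])
    p=K@(T[:3,:3].T@(np.atleast_2d(P)-T[:3,3]).T); return (p[:2]/p[2]).T
E
python3 - <<'E'
from h import *
t=cv2.imread("pics/top0.png");s=cv2.imread("pics/scene0.png")
a=cv2.resize(t[210:300,160:390],(800,313),interpolation=cv2.INTER_CUBIC)   # scale 3.478
b=cv2.resize(s[135:275,230:340],(220*1,280),interpolation=cv2.INTER_CUBIC)
b=cv2.resize(s[180:275,225:335],(330,285),interpolation=cv2.INTER_CUBIC) #x3
d=cv2.resize(s[135:182,235:295],(360,282),interpolation=cv2.INTER_CUBIC) #x6
o=np.zeros((600,800,3),np.uint8);o[:313]=a;o[314:599,:330]=b;o[314:596,340:700]=d
cv2.imwrite("pics/crop.png",o)
E
```

```text
(no output)
```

View pics/crop.png

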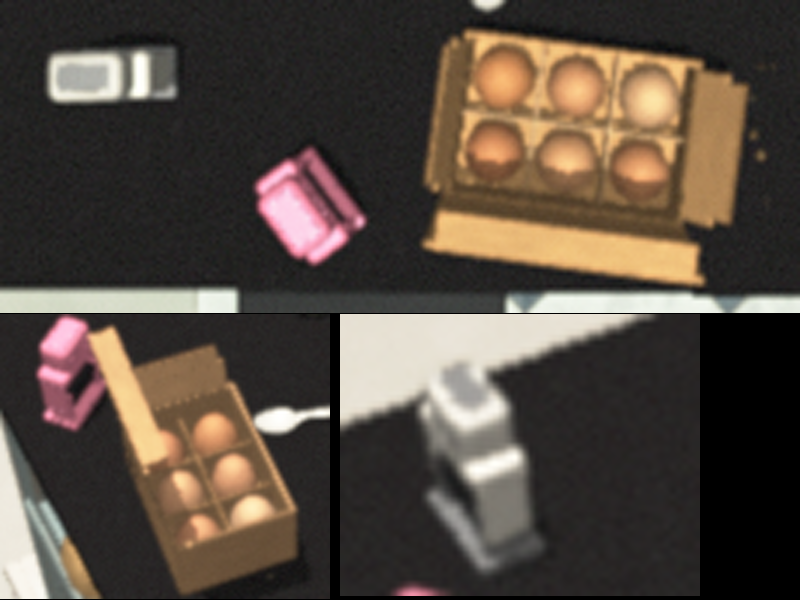

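The crop confirms the stamp: grey frame with a light handle, its grip top at about (184,231) in the top view. The pink look-alike at (249,268) is to be left alone. In the crop, the carton's far wall edge runs from (467,30) to (704,63), the lid's free edge from (425,248) to (703,283), and both end flaps lean out.

```bash
cat > fit.py <<'E'
from h import *
from scipy.optimize import least_squares
C={n:camera_info(n) for n in("scene","top")}
T=lambda X,Y:((X+.5)/3.478-.5+160,(Y+.5)/3.478-.5+210)
B=lambda X,Y:((X+.5)/3-.5+225,(Y-314+.5)/3-.5+180)
D=lambda X,Y:((X-340+.5)/6-.5+235,(Y-314+.5)/6-.5+135)
def W(p,P):
    c,s=np.cos(p[2]),np.sin(p[2]);P=np.array(P,float)
    return np.array([p[0]+c*P[0]-s*P[1],p[1]+s*P[0]+c*P[1],P[2]])
def mod(p):
    l,r,t=p[3:6]; f=lambda a,sg,x,d:(x,sg*(.0785+d*-np.cos(a)),.0715+d*np.sin(a))
    L=lambda d,y:(-.055+d*np.cos(t),y,.0755+d*np.sin(t))
    return [("top",(.055,.08,.07),T(467,30)),("top",(.055,-.08,.07),T(704,63)),
     ("scene",(.055,-.08,.07),B(297,513)),("scene",(.055,-.08,0),B(297,553)),("scene",(-.055,-.08,0),B(185,592)),
     ("top",f(r,-1,.044,.046),T(747,84)),("top",f(r,-1,-.044,.046),T(731,224)),
     ("top",f(l,1,.044,.046),T(447,44)),("top",f(l,1,-.044,.046),T(429,188)),
     ("scene",f(l,1,.044,.046),B(218,346)),
     ("top",L(.112,.081),T(425,249)),("top",L(.112,-.081),T(703,284)),("scene",L(.112,.081),B(92,334)),("scene",L(.112,-.081),B(150,466))]
def res(p): return np.concatenate([proj(n,W(p,P),C[n])[0]-uv for n,P,uv in mod(p)])
if __name__=="__main__":
    r=least_squares(res,[.4,-.22,-.13,1.8,2.1,1.7],loss="soft_l1");print(np.round(r.x,4));print(np.round(res(r.x).reshape(-1,2),1).tolist())
    g=[((-.024,.015)),]
    S=[("top",(.015,.024,.1),T(48,51)),("top",(.015,-.024,.1),T(122,49)),("top",(-.015,.024,.1),T(50,104)),("top",(-.015,-.024,.1),T(125,101)),
       ("top",(.018,-.033,.008),T(178,47)),("top",(-.018,-.033,.008),T(178,99)),("scene",(-.018,-.033,.0),D(487,570)),("scene",(.018,-.033,.0),D(545,546)),("scene",(-.018,.033,.0),D(427,494))]
    q=lambda p:np.concatenate([proj(n,W(p,P),C[n])[0]-uv for n,P,uv in S])
    s=least_squares(q,[.42,.15,0],loss="soft_l1");print(np.round(s.x,4));print(np.round(q(s.x).reshape(-1,2),1).tolist())
    for n,u,v in(("top",249,268),):print("pink",ray(n,u,v,.09),"spoon",ray(n,301,207,0),ray(n,315,166,0))
    print("panel",W(r.x,(.007,-.033,.077)))
E
python3 fit.py
```

```text
[ 0.419  -0.2402 -0.1193  1.779   2.2116  1.7082]
[[-0.2, 0.1], [-0.7, -0.4], [-0.1, -0.4], [0.1, 1.4], [-0.9, 1.4], [0.1, 0.2], [-0.1, -0.8], [0.2, 0.3], [-0.1, -1.3], [-0.5, 0.3], [-0.1, -1.3], [0.0, -1.0], [-1.0, 0.3], [-0.9, 2.9]]
[0.4497 0.0755 0.0447]
[[-0.2, 1.1], [0.1, 1.0], [-0.6, -0.7], [-0.5, -0.5], [-0.4, -0.1], [-0.2, -0.6], [-0.1, 2.1], [0.4, 1.8], [0.9, 2.3]]
pink [ 0.36938856 -0.06911744  0.09      ] spoon [ 0.51255108 -0.18165475  0.        ] [ 0.61770337 -0.21577057  0.        ]
panel [ 0.42199718 -0.27382419  0.077     ]
```

```bash
cat > plan.py <<'E'
from h import *
from scipy.spatial.transform import Rotation as R
CP=np.array([.419,-.2402,-.1193])
def toolyaw(s): 
    y=R.from_rotvec(s["orientation"]).as_matrix()[:,1]; return np.arctan2(y[1],y[0])
def cw(x,y,z):
    c,s=np.cos(CP[2]),np.sin(CP[2]); return np.array([CP[0]+c*x-s*y,CP[1]+s*x+c*y,z])
def incart(p):
    d=np.array(p[:2])-CP[:2];c,s=np.cos(CP[2]),np.sin(CP[2]);return np.round([c*d[0]+s*d[1],-s*d[0]+c*d[1],p[2]],4)
def plan(tgt,yaw,n):
    s=get_state();a0=toolyaw(s);p=s["position"];da=(yaw-a0)/n;rows=[]
    for i in range(n):
        a=a0+da*i; st=(np.array(tgt)-p)/n
        ty=np.array([np.cos(a),np.sin(a),0]);tx=np.array([-ty[1],ty[0],0])
        rows.append([round(1000*st@tx),round(1000*st@ty),round(-1000*st[2]),round(np.degrees(-da),1)])
    return rows
E
python3 - <<'E'
from plan import *
for r in plan(cw(.018,.122,.25),CP[2],16):print(r)
print(toolyaw(get_state()),cw(.018,.122,.25))
E
```

```text
[-29, -34, 0, np.float64(5.1)]
[-32, -32, 0, np.float64(5.1)]
[-35, -29, 0, np.float64(5.1)]
[-37, -25, 0, np.float64(5.1)]
[-39, -22, 0, np.float64(5.1)]
[-41, -18, 0, np.float64(5.1)]
[-43, -15, 0, np.float64(5.1)]
[-44, -11, 0, np.float64(5.1)]
[-45, -7, 0, np.float64(5.1)]
[-45, -3, 0, np.float64(5.1)]
[-45, 1, 0, np.float64(5.1)]
[-45, 5, 0, np.float64(5.1)]
[-44, 9, 0, np.float64(5.1)]
[-43, 13, 0, np.float64(5.1)]
[-42, 17, 0, np.float64(5.1)]
[-40, 21, 0, np.float64(5.1)]
1.3100149910929442 [ 0.45139216 -0.12120946  0.25      ]
```

>>> jog_arm --pt "-29 -34 0 5.1" --pt "-32 -32 0 5.1" --pt "-35 -29 0 5.1" --pt "-37 -25 0 5.1" --pt "-39 -22 0 5.1" --pt "-41 -18 0 5.1" --pt "-43 -15 0 5.1" --pt "-44 -11 0 5.1" --pt "-45 -7 0 5.1" --pt "-45 -3 0 5.1" --gripper -1 --grip_force 30

```text
time: 1.1
position: [0.3353, 0.1221, 0.2503]
orientation: [1.714, 2.632, 0.0]
contact_force: [0.2, 0.3, -0.2]
opening: -0.0001
finger_force: 0.0
```

>>> jog_arm --pt "-45 1 0 5.1" --pt "-45 5 0 5.1" --pt "-44 9 0 5.1" --pt "-43 13 0 5.1" --pt "-42 17 0 5.1" --pt "-40 21 0 5.1" --pt "0 0 30 0" --pt "0 0 30 0" --pt "0 0 30 0" --pt "0 0 0 0"

```text
time: 2.1
position: [0.4491, -0.1189, 0.1565]
orientation: [-2.339, -2.085, 0.005]
contact_force: [-1.1, 0.2, 0.5]
opening: -0.0001
finger_force: 0.0
```

```bash
python3 - <<'E'
from plan import *
s=get_state();print(incart(s["position"]),toolyaw(s),s["contact_force"],s["opening"])
cv2.imwrite("pics/w1.png",np.vstack([snapshot("wrist")]))
E
```

```text
[0.0155 0.124  0.1565] -0.11467542218809204 [-1.14485758  0.2395178   0.54809988] -7.423561266112418e-05
```

View pics/w1.png

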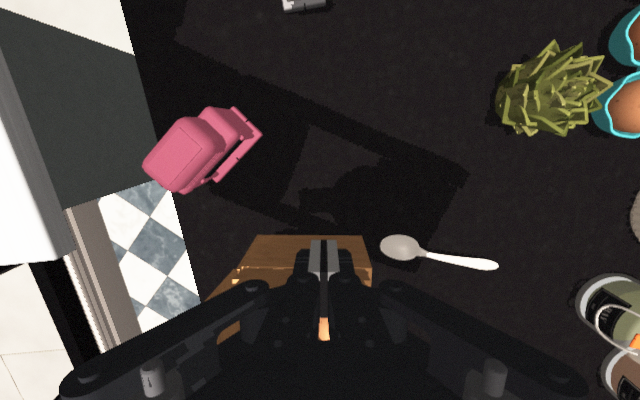

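The wrist view shows the left flap's edge at rows 236-268. The shut fingertips at (323,245) are outside it, well away from the pink stamp and the spoon.

>>> jog_arm --pt "0 0 22 0" --pt "0 0 20 0" --pt "-10 0 0 0" --pt "-10 0 0 0" --pt "-8 0 0 0" --pt "-8 0 0 0" --pt "-8 0 2 0" --pt "-8 0 3 0" --pt "-8 0 3 0" --pt "-7 0 4 0"

```text
time: 3.15
position: [0.4442, -0.1875, 0.106]
orientation: [-2.345, -2.091, 0.0]
contact_force: [-0.4, -0.0, -0.6]
opening: -0.0002
finger_force: 0.3
```

>>> jog_arm --pt "0 0 2 0" --pt "0 0 2 0" --pt "0 0 1 0" --pt "0 0 1 0" --pt "0 0 1 0" --pt "0 0 0 0" --pt "0 0 0 0" --pt "0 0 0 0" --pt "0 0 0 0" --pt "0 0 0 0"

```text
time: 4.15
position: [0.4444, -0.1868, 0.0994]
orientation: [2.344, 2.091, -0.0]
contact_force: [0.2, -0.5, -0.0]
opening: 0.0004
finger_force: 0.0
```

```bash
python3 - <<'E'
from plan import *
s=get_state();print(incart(s["position"]),toolyaw(s),s["contact_force"],s["opening"])
E
```

```text
[0.0189 0.056  0.0994] -0.1141385787939564 [ 0.19061904 -0.46775182 -0.0471116 ] 0.0004430353663306911
```

>>> jog_arm --pt "0 0 2 0" --pt "0 0 2 0" --pt "0 0 1 0" --pt "0 0 1 0" --pt "0 0 0.5 0" --pt "0 0 0.5 0" --pt "0 0 0 0" --pt "0 0 0 0" --pt "0 0 0 0" --pt "0 0 0 0"

```text
time: 5.15
position: [0.4444, -0.1868, 0.0923]
orientation: [-2.344, -2.091, -0.0]
contact_force: [0.6, 0.2, 0.1]
opening: 0.0
finger_force: 0.0
```

>>> jog_arm --pt "0 0 1 0" --pt "0 0 0 0" --pt "0 0 -30 0" --pt "0 0 -35 0" --pt "-38 0 0 0" --pt "-40 0 0 0" --pt "-40 0 0 0" --pt "-40 0 0 0" --pt "-35 0 0 0" --pt "0 0 0 0"

```text
time: 6.15
position: [0.4218, -0.3832, 0.1562]
orientation: [2.347, 2.085, -0.002]
contact_force: [0.3, -0.5, 1.0]
opening: 0.0005
finger_force: 0.0
```

```bash
python3 - <<'E'
from plan import *
s=get_state();print(incart(s["position"]),toolyaw(s),s["contact_force"])
t=snapshot("top")[205:300,260:400]; cv2.imwrite("pics/t2.png",cv2.resize(t,None,fx=5,fy=5,interpolation=cv2.INTER_CUBIC))
E
```

```text
[ 0.0198 -0.1417  0.1562] -0.11792190599036745 [ 0.2646521  -0.47329354  0.95070796]
```

View pics/t2.png

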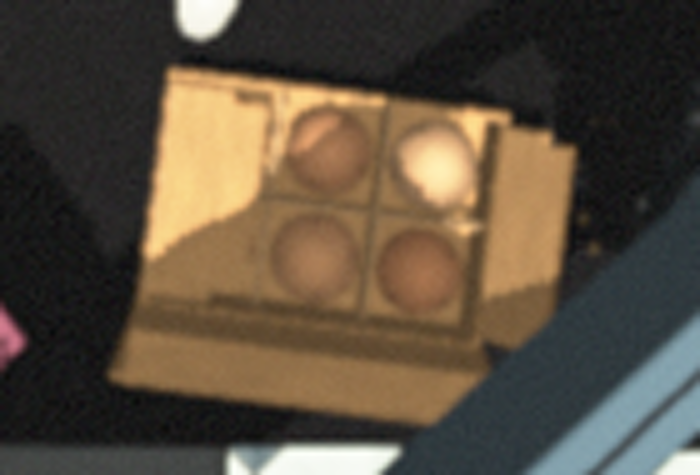

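The left flap now lies flat over the eggs (crop (165-275, 70-290)). The right flap still leans out at (530,230).

>>> jog_arm --pt "0 0 22 0" --pt "0 0 22 0" --pt "10 0 0 0" --pt "10 0 0 0" --pt "9 0 0 0" --pt "9 0 0 0" --pt "8 0 0 0" --pt "8 0 1 0" --pt "8 0 2 0" --pt "8 0 2 0"

```text
time: 7.2
position: [0.4305, -0.3084, 0.1072]
orientation: [2.344, 2.091, -0.0]
contact_force: [-0.5, -0.9, -0.8]
opening: 0.0
finger_force: 0.4
```

>>> jog_arm --pt "8 0 2 0" --pt "8 0 2 0" --pt "0 0 2 0" --pt "0 0 2 0" --pt "0 0 2 0" --pt "0 0 2 0" --pt "0 0 0 0" --pt "0 0 0 0" --pt "0 0 0 0" --pt "0 0 0 0"

```text
time: 8.2
position: [0.4323, -0.2932, 0.0954]
orientation: [2.345, 2.091, -0.0]
contact_force: [0.4, -0.4, -0.3]
opening: 0.0001
finger_force: 0.0
```

```bash
python3 - <<'E'
from plan import *
s=get_state();print(incart(s["position"]),toolyaw(s),s["contact_force"])
E
```

```text
[ 0.0195 -0.0511  0.0954] -0.11433140948532103 [ 0.41672503 -0.4425566  -0.2858096 ]
```

>>> jog_arm --pt "0 0 2 0" --pt "0 0 2 0" --pt "0 0 0 0" --pt "0 0 -30 0" --pt "0 0 -45 0" --pt "0 0 -48 0" --pt "10 0 -30 0" --pt "20 -40 0 0" --pt "20 -44 0 0" --pt "0 -44 0 0"

```text
time: 9.2
position: [0.3095, -0.2264, 0.244]
orientation: [-2.341, -2.094, -0.001]
contact_force: [-0.2, -0.6, 1.0]
opening: 0.0001
finger_force: 0.0
```

```bash
python3 - <<'E'
from plan import *
s=get_state();print(incart(s["position"]),toolyaw(s),s["contact_force"])
cv2.imwrite("pics/w3.png",snapshot("wrist"))
E
```

```text
[-0.1104  0.0007  0.244 ] -0.11138751255370674 [-0.23611915 -0.56898307  1.00329353]
```

View pics/w3.png

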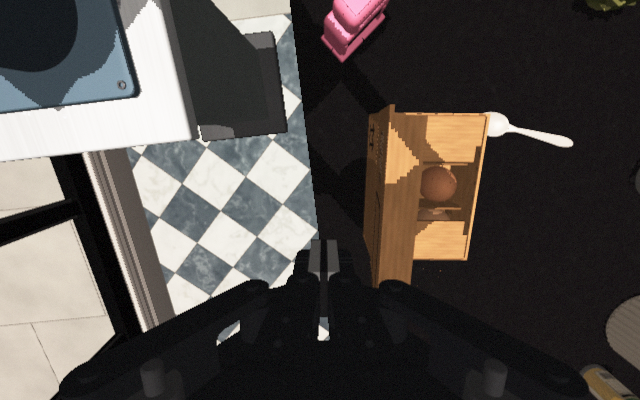

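Both end flaps are folded in (bright panels at (455,135) and (440,240)). The shut fingers at (323,260) are on the robot side of the lid at (395,190).

>>> jog_arm --pt "0 0 32 0" --pt "0 0 32 0" --pt "0 12 0 0" --pt "0 12 0 0" --pt "0 14 0 0" --pt "0 11 0 0" --pt "0 11 1 0" --pt "0 10 1 0" --pt "0 12 6 0" --pt "0 12 7 0"

```text
time: 10.25
position: [0.4054, -0.2398, 0.1651]
orientation: [2.344, 2.09, 0.0]
contact_force: [-1.3, -0.3, 0.4]
opening: -0.0002
finger_force: 0.2
```

>>> jog_arm --pt "0 9 9 0" --pt "0 9 10 0" --pt "0 6 12 0" --pt "0 6 12 0" --pt "0 3 9 0" --pt "0 1 8 0" --pt "0 0 4 0" --pt "0 0 2 0" --pt "0 0 0 0" --pt "0 0 0 0"

```text
time: 11.25
position: [0.438, -0.2436, 0.0997]
orientation: [2.344, 2.09, 0.0]
contact_force: [0.4, -0.6, 0.8]
opening: 0.0002
finger_force: 0.0
```

```bash
python3 - <<'E'
from plan import *
s=get_state();print(incart(s["position"]),toolyaw(s),s["contact_force"])
E
```

```text
[ 0.0193 -0.0011  0.0997] -0.11431322409618647 [ 0.3584008  -0.59908627  0.81246963]
```

>>> jog_arm --pt "0 0 2 0" --pt "0 0 1 0" --pt "0 0 0.5 0" --pt "0 0 0.5 0" --pt "0 0 0.5 0" --pt "0 0 0 0" --pt "0 0 0 0" --pt "0 0 0 0" --pt "0 0 0 0" --pt "0 0 0 0"

```text
time: 12.25
position: [0.438, -0.2435, 0.0959]
orientation: [2.344, 2.091, -0.0]
contact_force: [-1.6, 2.0, 10.1]
opening: -0.0002
finger_force: 5.0
```

>>> jog_arm --pt "0 0 -20 0" --pt "0 0 -45 0" --pt "-15 0 -45 0" --pt "-35 0 -45 0" --pt "-45 0 -15 0" --pt "-40 0 0 0" --pt "-25 0 0 0" --pt "0 0 0 0" --pt "0 0 0 0" --pt "0 0 0 0" --gripper 1

```text
time: 13.25
position: [0.4202, -0.3971, 0.259]
orientation: [-2.343, -2.091, -0.001]
contact_force: [0.1, -0.8, -0.4]
opening: 0.0855
finger_force: 0.0
```

```bash
python3 - <<'E'
from plan import *
s=get_state();print(incart(s["position"]),toolyaw(s),s["contact_force"])
c=camera_info("wrist");im=snapshot("wrist");cv2.imwrite("pics/w4.png",im)
np.savez("w4.npz",K=c["intrinsics"],T=c["cam_to_world"])
print(proj("wrist",[cw(*p) for p in[(.007,-.033,.077),(.034,.009,.077),(.034,-.075,.077),(-.02,.009,.077),(-.02,-.075,.077),(.057,.081,.077),(-.055,.081,.077)]],c).round(1).tolist())
E
```

```text
[ 0.0199 -0.1556  0.259 ] -0.11364645636693219 [ 0.0701943  -0.83786238 -0.4389932 ]
[[311.1, 65.6], [339.6, 16.8], [337.8, 110.9], [282.0, 16.5], [284.9, 110.6], [367.8, -77.6], [238.9, -78.3]]
```

View pics/w4.png

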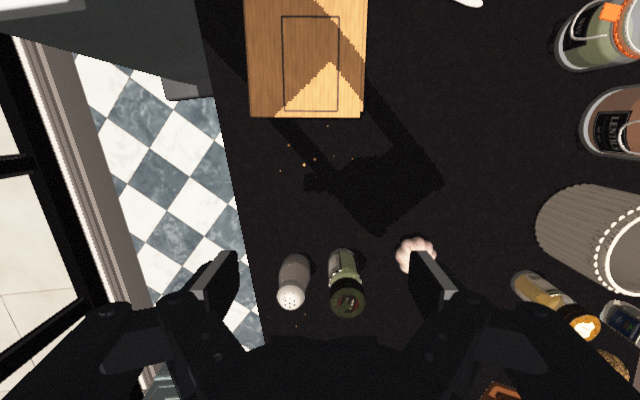

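The lid is shut. The panel outline in the wrist view runs from about (282,16) to (338,110), within 1 px of the prediction. Next I refine the panel pose and plan the move to the stamp.

```bash
python3 - <<'E'
from plan import *
z=np.load("w4.npz");c=dict(intrinsics=z["K"],cam_to_world=z["T"])
g=cv2.cvtColor(cv2.imread("pics/w4.png"),cv2.COLOR_BGR2GRAY).astype(float)
bh=cv2.morphologyEx(g,cv2.MORPH_BLACKHAT,np.ones((7,7)))
def line(pts,ax):
    pts=np.array(pts);return ray("wrist",0,0,.077,c)
def cen(a,lo,hi): w=a[lo:hi]**2; return lo+(w*np.arange(lo,hi)).sum()/w.sum()
def fit(uv):
    P=np.array([ray("wrist",u,v,.077,c)[:2] for u,v in uv]);vx,vy,x,y=cv2.fitLine(P.astype(np.float32),cv2.DIST_HUBER,0,1e-4,1e-4).ravel()
    L=np.array([incart((*p,0))[:2] for p in P]); return np.degrees(np.arctan2(vy,vx)),np.median(L,0)
print("x+",fit([(cen(bh[v],333,344),v) for v in range(25,104)]))
print("x-",fit([(cen(bh[v],277,289),v) for v in range(25,104)]))
print("y+",fit([(u,cen(bh[:,u],11,22)) for u in range(290,332)]))
print("y-",fit([(u,cen(bh[:,u],105,116)) for u in range(290,332)]))
for r in plan([.452,-.06,.26],.045,10):print(r)
E
```

```text
x+ (np.float32(-79.08127), array([ 0.3578, -0.0297]))
x- (np.float32(-81.89336), array([ 0.2495, -0.0303]))
y+ (np.float32(-7.1148777), array([0.00665, 0.00025]))
y- (np.float32(-7.0842905), array([ 0.00535, -0.1876 ]))
[34, -1, 0, np.float64(-0.9)]
[34, 0, 0, np.float64(-0.9)]
[34, 0, 0, np.float64(-0.9)]
[34, 1, 0, np.float64(-0.9)]
[34, 1, 0, np.float64(-0.9)]
[34, 2, 0, np.float64(-0.9)]
[34, 3, 0, np.float64(-0.9)]
[34, 3, 0, np.float64(-0.9)]
[34, 4, 0, np.float64(-0.9)]
[34, 4, 0, np.float64(-0.9)]
```

```bash
python3 - <<'E'
from plan import *
z=np.load("w4.npz");c=dict(intrinsics=z["K"],cam_to_world=z["T"]);print(z["K"],z["T"].round(4))
p=cw(.034,-.075,.077);print(p,proj("wrist",p,c),ray("wrist",*proj("wrist",p,c)[0],.077,c))
print(incart(p))
E
```

```text
[[286.17540785   0.         323.30328217]
 [  0.         286.17540785 203.85814432]
 [  0.           0.           1.        ]] [[ 0.9935 -0.1087 -0.033   0.4284]
 [-0.1136 -0.9551 -0.2737 -0.3277]
 [-0.0018  0.2757 -0.9612  0.3836]
 [ 0.      0.      0.      1.    ]]
[ 0.44383204 -0.3187135   0.077     ] [[337.82848907 110.85540026]] [ 0.44383204 -0.3187135   0.077     ]
[ 0.034 -0.075  0.077]
```

>>> jog_arm --pt "34 -1 0 -0.9" --pt "34 0 0 -0.9" --pt "34 0 0 -0.9" --pt "34 1 0 -0.9" --pt "34 1 0 -0.9" --pt "34 2 0 -0.9" --pt "34 3 0 -0.9" --pt "34 3 0 -0.9" --pt "34 4 0 -0.9" --pt "34 4 0 -0.9"

```text
time: 14.3
position: [0.4515, -0.0563, 0.2596]
orientation: [2.17, 2.27, 0.001]
contact_force: [0.6, 0.3, 0.6]
opening: 0.0848
finger_force: 0.0
```

```bash
python3 - <<'E'
from plan import *
s=get_state();print(s["position"],toolyaw(s))
c=camera_info("wrist");im=snapshot("wrist");cv2.imwrite("pics/w5.png",im)
np.savez("w5.npz",K=c["intrinsics"],T=c["cam_to_world"])
E
```

```text
[ 0.45152429 -0.05631088  0.25958809] 0.045011896897251456
```

View pics/w5.png

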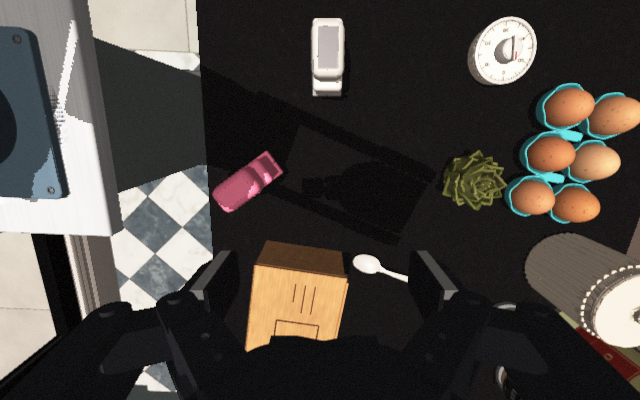

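The real stamp shows from (312,17) to (344,97), with the pink look-alike separate at (247,182). Next I measure the stamp's edges numerically and correct the panel fit, where an offset had been counted twice.

```bash
python3 - <<'E'
from plan import *
z=np.load("w4.npz");c=dict(intrinsics=z["K"],cam_to_world=z["T"])
g=cv2.cvtColor(cv2.imread("pics/w4.png"),cv2.COLOR_BGR2GRAY).astype(float)
bh=cv2.morphologyEx(g,cv2.MORPH_BLACKHAT,np.ones((7,7)))
def cen(a,lo,hi): w=a[lo:hi]**2; return (w*np.arange(lo,hi)).sum()/w.sum()
def fit(uv):
    P=np.array([ray("wrist",u,v,.077,c)[:2] for u,v in uv]);vx,vy,x,y=cv2.fitLine(P.astype(np.float32),cv2.DIST_HUBER,0,1e-4,1e-4).ravel()
    L=np.array([incart((*p,0))[:2] for p in P]); return np.degrees(np.arctan2(vy,vx)),np.median(L,0)
print("x+",fit([(cen(bh[v],333,344),v) for v in range(25,104)]))
print("x-",fit([(cen(bh[v],277,289),v) for v in range(25,104)]))
print("y+",fit([(u,cen(bh[:,u],11,22)) for u in range(290,332)]))
print("y-",fit([(u,cen(bh[:,u],105,116)) for u in range(290,332)]))
z=np.load("w5.npz");c=dict(intrinsics=z["K"],cam_to_world=z["T"])
im=cv2.imread("pics/w5.png");g=cv2.cvtColor(im,cv2.COLOR_BGR2GRAY)
for v in range(12,102,4):
    k=np.where(g[v,295:360]>90)[0]+295; print(v,(k.min(),k.max()) if len(k) else None,end="; ")
print(); print("col",[(u,g[10:100:3,u].tolist()) for u in(316,328,341)])
S=(.4497,.0755,.0447)
def sw(x,y,zz):
    a=S[2];return [S[0]+np.cos(a)*x-np.sin(a)*y,S[1]+np.sin(a)*x+np.cos(a)*y,zz]
print(proj("wrist",[sw(sx*.015,sy*.024,.1) for sx in(-1,1) for sy in(1,-1)]+[sw(sx*.018,-.033,.008) for sx in(-1,1)]+[sw(sx*.015,-.024,.072) for sx in(-1,1)],c).round(1).tolist())
E
```

```text
x+ (np.float32(83.13295), array([ 0.0332, -0.0314]))
x- (np.float32(83.16433), array([-0.0209, -0.0317]))
y+ (np.float32(-7.1132274), array([0.00675, 0.0094 ]))
y- (np.float32(-7.0638943), array([ 0.00615, -0.075  ]))
12 None; 16 None; 20 (np.int64(313), np.int64(341)); 24 (np.int64(312), np.int64(342)); 28 (np.int64(311), np.int64(343)); 32 (np.int64(311), np.int64(344)); 36 (np.int64(311), np.int64(344)); 40 (np.int64(311), np.int64(344)); 44 (np.int64(311), np.int64(343)); 48 (np.int64(311), np.int64(343)); 52 (np.int64(311), np.int64(343)); 56 (np.int64(311), np.int64(343)); 60 (np.int64(311), np.int64(343)); 64 (np.int64(312), np.int64(343)); 68 (np.int64(312), np.int64(343)); 72 (np.int64(312), np.int64(342)); 76 (np.int64(312), np.int64(341)); 80 (np.int64(312), np.int64(341)); 84 (np.int64(312), np.int64(341)); 88 (np.int64(313), np.int64(341)); 92 (np.int64(312), np.int64(339)); 96 None; 100 None; 
col [(316, [25, 25, 26, 242, 232, 245, 247, 246, 246, 247, 247, 247, 246, 247, 247, 242, 246, 246, 247, 247, 241, 222, 119, 201, 253, 253, 240, 95, 155, 26]), (328, [20, 25, 24, 218, 237, 239, 181, 184, 185, 185, 187, 185, 185, 188, 191, 188, 192, 190, 191, 198, 246, 232, 162, 87, 245, 253, 239, 104, 87, 12]), (341, [26, 24, 26, 168, 207, 223, 228, 228, 228, 229, 228, 227, 226, 227, 227, 225, 225, 225, 223, 222, 211, 169, 98, 122, 192, 185, 103, 35, 36, 18])]
[[310.9, 18.9], [311.5, 78.5], [345.3, 18.9], [344.2, 78.5], [312.1, 97.2], [341.3, 97.2], [312.6, 82.5], [342.3, 82.5]]
```

>>> jog_arm --pt "33 1 0 0" --pt "33 1 0 0" --pt "33 1 0 0" --pt "33 1 20 0" --pt "0 0 45 0" --pt "0 0 40 0" --pt "0 0 30 0" --pt "0 0 10 0" --pt "0 0 0 0" --pt "0 0 0 0"

```text
time: 15.35
position: [0.4512, 0.0734, 0.1156]
orientation: [2.172, 2.268, 0.002]
contact_force: [-0.2, -0.2, -0.4]
opening: 0.0853
finger_force: 0.0
```

```bash
python3 - <<'E'
from plan import *
s=get_state();print(s["position"],toolyaw(s),s["contact_force"])
cv2.imwrite("pics/w6.png",np.vstack([snapshot("wrist")[0:400],]))
E
```

```text
[0.45122344 0.0733611  0.11559637] 0.04324283539026629 [-0.19597646 -0.15320214 -0.42841133]
```

View pics/w6.png

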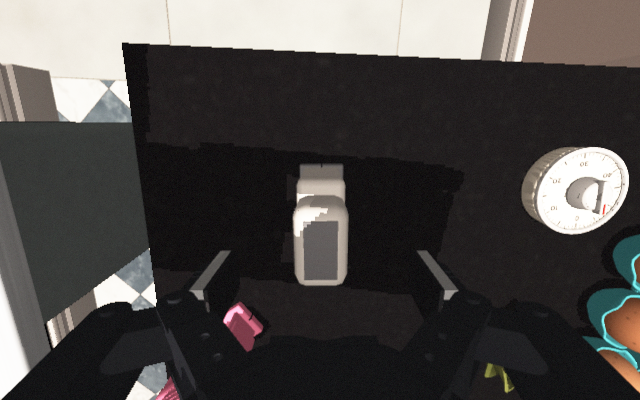

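The stamp's grip (296-347, 197-285) is centred between the open fingers. I lower and close.

>>> jog_arm --pt "2 -2 8 0" --pt "1 0 8 0" --pt "0 0 6 0" --pt "0 0 3 0" --pt "0 0 0 0" --pt "0 0 0 0" --pt "0 0 0 0" --pt "0 0 0 0" --pt "0 0 0 0" --pt "0 0 0 0"

```text
time: 16.4
position: [0.4482, 0.0762, 0.0894]
orientation: [2.173, 2.268, 0.0]
contact_force: [-0.2, 0.1, 0.3]
opening: 0.0853
finger_force: 0.0
```

>>> jog_arm --pt "0 0 0 0" --pt "0 0 0 0" --pt "0 0 0 0" --pt "0 0 0 0" --pt "0 0 0 0" --pt "0 0 0 0" --pt "0 0 0 0" --pt "0 0 0 0" --pt "0 0 0 0" --pt "0 0 0 0" --gripper -1 --grip_force 45

```text
time: 17.4
position: [0.4483, 0.0762, 0.0894]
orientation: [2.173, 2.268, 0.0]
contact_force: [0.1, -0.2, 2.9]
opening: 0.0292
finger_force: 50.2
```

```bash
python3 - <<'E'
from plan import *
s=get_state();print(s["position"],toolyaw(s),s["contact_force"],s["opening"])
E
```

```text
[0.44825675 0.07619277 0.08937719] 0.042851461623683626 [ 0.09652771 -0.16310416  2.93610714] 0.029225221659891634
```

>>> jog_arm --pt "0 0 -5 0" --pt "0 0 -20 0" --pt "0 0 -30 0" --pt "0 0 -35 0" --pt "0 0 -35 0" --pt "0 0 -15 0" --pt "0 0 0 0" --pt "0 0 0 0" --pt "0 0 0 0" --pt "0 0 0 0"

```text
time: 18.4
position: [0.4473, 0.0762, 0.2278]
orientation: [-2.172, -2.267, 0.003]
contact_force: [-0.2, 0.2, -1.5]
opening: 0.0295
finger_force: 49.9
```

```bash
python3 - <<'E'
from plan import *
s=get_state();print(s["position"],toolyaw(s),s["contact_force"],s["opening"])
t=cw(.0062,-.0328,.225);print(t)
for r in plan(t,-.1213,10):print(r)
E
```

```text
[0.44729759 0.0762385  0.22780497] 0.04284512597032758 [-0.2471639   0.24984809 -1.50203018] 0.029483501145155182
[ 0.42125217 -0.27350477  0.225     ]
[-35, -4, 0, np.float64(0.9)]
[-35, -4, 0, np.float64(0.9)]
[-35, -3, 0, np.float64(0.9)]
[-35, -2, 0, np.float64(0.9)]
[-35, -2, 0, np.float64(0.9)]
[-35, -1, 0, np.float64(0.9)]
[-35, -1, 0, np.float64(0.9)]
[-35, 0, 0, np.float64(0.9)]
[-35, 0, 0, np.float64(0.9)]
[-35, 1, 0, np.float64(0.9)]
```

>>> jog_arm --pt "-35 -4 0 0.9" --pt "-35 -4 0 0.9" --pt "-35 -3 0 0.9" --pt "-35 -2 0 0.9" --pt "-35 -2 0 0.9" --pt "-35 -1 0 0.9" --pt "-35 -1 0 0.9" --pt "-35 0 0 0.9" --pt "-35 0 0 0.9" --pt "-35 1 0 0.9"

```text
time: 19.4
position: [0.4218, -0.2748, 0.2282]
orientation: [-2.344, -2.089, 0.0]
contact_force: [1.4, -1.0, -1.7]
opening: 0.0292
finger_force: 49.9
```

>>> jog_arm --pt "0 0 10 0" --pt "0 0 10 0" --pt "0 0 8 0" --pt "0 0 6 0" --pt "0 0 4 0" --pt "0 0 0 0.4" --pt "0 0 0 0" --pt "0 0 0 0" --pt "0 0 0 0" --pt "0 0 0 0"

```text
time: 20.4
position: [0.4226, -0.2737, 0.1916]
orientation: [2.351, 2.082, 0.0]
contact_force: [0.4, -0.1, -2.2]
opening: 0.0293
finger_force: 49.9
```

```bash
python3 - <<'E'
from plan import *
s=get_state();print(s["position"],toolyaw(s),s["contact_force"],s["opening"])
t=cw(.0062,-.0328,.225);a=toolyaw(s);e=t-s["position"];print(1000*(e@[-np.sin(a),np.cos(a),0]),1000*(e@[np.cos(a),np.sin(a),0]),np.degrees(a+.1213))
im=snapshot("wrist");c=camera_info("wrist");cv2.imwrite("pics/w7.png",im);t=snapshot("top")[215:285,280:385]
P=[cw(.0062+sx*.027,-.0328+sy*.042,.077) for sx,sy in((1,1),(1,-1),(-1,-1),(-1,1))]
print(proj("wrist",P,c).round(0).tolist())
o=np.zeros((600,640,3),np.uint8);o[:400]=im;o[400:600,:300]=cv2.resize(t,(300,200));cv2.imwrite("pics/c7.png",o)
E
```

```text
[ 0.42255688 -0.27370499  0.19157381] -0.12116496509787991 [ 0.4115105  -0.12498645 -2.19102084] 0.02933170748767534
0.041049819178275784 -1.319343986293645 0.007736929978443504
[[354.0, 156.0], [352.0, 249.0], [292.0, 249.0], [289.0, 156.0]]
```

View pics/c7.png

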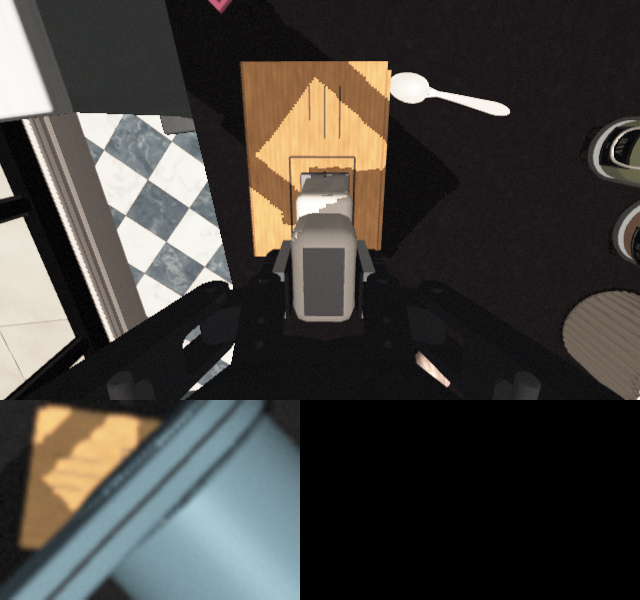

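The stamp hangs above the panel. The panel outline spans columns 290-354 with its far edge at row 157, and the foot's far edge spans about (301-349, 173). I check the foot against its prediction and step down.

```bash
python3 - <<'E'
from plan import *
s=get_state();c=camera_info("wrist");p=s["position"];a=toolyaw(s);f=p[2]-.0894
for z in(f,f+.008):
  print(proj("wrist",[[p[0]+np.cos(a)*x-np.sin(a)*y,p[1]+np.sin(a)*x+np.cos(a)*y,z] for x,y in((-.018,.033),(.018,.033))],c).round(1).tolist())
g=cv2.cvtColor(cv2.imread("pics/w7.png"),cv2.COLOR_BGR2GRAY)
print(g[180,284:362:1].tolist());print(g[186,284:362].tolist());print(g[160:200,325].tolist())
E
```

```text
[[299.5, 172.4], [347.2, 172.4]]
[[298.6, 174.3], [348.1, 174.3]]
[147, 105, 139, 208, 202, 143, 106, 165, 209, 211, 210, 208, 205, 204, 205, 189, 125, 161, 199, 196, 190, 144, 97, 98, 99, 99, 97, 93, 97, 100, 95, 97, 98, 97, 95, 96, 98, 100, 97, 98, 99, 98, 97, 94, 95, 95, 96, 98, 97, 94, 101, 99, 98, 97, 101, 97, 100, 101, 96, 95, 90, 93, 94, 91, 76, 82, 119, 113, 104, 70, 46, 89, 108, 104, 113, 116, 118, 111]
[112, 108, 107, 110, 107, 82, 37, 64, 107, 113, 140, 204, 203, 208, 208, 195, 160, 149, 183, 124, 98, 99, 98, 100, 100, 102, 101, 100, 101, 99, 96, 98, 96, 93, 98, 96, 97, 95, 93, 96, 98, 96, 97, 98, 98, 98, 97, 101, 99, 102, 99, 101, 102, 104, 99, 100, 101, 100, 95, 95, 96, 96, 92, 91, 76, 88, 112, 110, 98, 52, 49, 99, 111, 113, 115, 114, 114, 104]
[200, 201, 201, 204, 204, 204, 206, 199, 151, 111, 117, 73, 33, 53, 68, 52, 47, 77, 94, 98, 98, 91, 95, 93, 95, 91, 96, 95, 99, 99, 99, 102, 111, 119, 144, 138, 199, 233, 242, 245]
```

>>> jog_arm --pt "0 -0.7 5 0" --pt "0 -0.6 5 0" --pt "0 0 4 0" --pt "0 0 3 0" --pt "0 0 2 0" --pt "0 0 0 0" --pt "0 0 0 0" --pt "0 0 0 0" --pt "0 0 0 0" --pt "0 0 0 0"

```text
time: 21.5
position: [0.4212, -0.2735, 0.1724]
orientation: [2.352, 2.083, -0.0]
contact_force: [0.3, -0.5, -1.3]
opening: 0.0293
finger_force: 49.9
```

>>> jog_arm --pt "0 0 2 0" --pt "0 0 1 0" --pt "0 0 1 0" --pt "0 0 1 0" --pt "0 0 1 0" --pt "0 0 1 0" --pt "0 0 1 0" --pt "0 0 0 0" --pt "0 0 0 0" --pt "0 0 0 0"

```text
time: 22.5
position: [0.4212, -0.2735, 0.1645]
orientation: [2.352, 2.083, -0.0]
contact_force: [-0.8, 0.9, 2.8]
opening: 0.0296
finger_force: 50.5
```

>>> jog_arm --pt "0 0 1 0" --pt "0 0 1 0" --pt "0 0 1 0" --pt "0 0 1 0" --pt "0 0 1 0" --pt "0 0 1 0" --pt "0 0 1 0" --pt "0 0 0.5 0" --pt "0 0 0 0" --pt "0 0 0 0"

```text
time: 23.5
position: [0.4213, -0.2735, 0.157]
orientation: [2.352, 2.083, 0.0]
contact_force: [-0.8, 0.7, 6.6]
opening: 0.0292
finger_force: 50.9
```

>>> jog_arm --pt "0 0 0.5 0" --pt "0 0 0.5 0" --pt "0 0 0.5 0" --pt "0 0 0 0" --pt "0 0 0 0" --pt "0 0 0 0" --pt "0 0 0 0" --pt "0 0 0 0" --pt "0 0 0 0" --pt "0 0 0 0"

```text
time: 24.5
position: [0.4213, -0.2735, 0.1556]
orientation: [2.352, 2.083, 0.0]
contact_force: [-1.6, 1.4, 6.9]
opening: 0.0291
finger_force: 51.0
```

```bash
python3 - <<'E'
from plan import *
for i in range(4):
    s=get_state();snapshot("top");print(s["time"],s["position"],s["contact_force"])
E
```

```text
24.5 [ 0.421288   -0.27352692  0.15562627] [-1.63303055  1.44947193  6.88179173]
24.55 [ 0.42130766 -0.2735424   0.1556454 ] [-0.28617599  0.72995914  7.50987947]
24.6 [ 0.42131003 -0.27354539  0.15564523] [-1.61950163  2.5843316   7.0574565 ]
24.65 [ 0.42131716 -0.27353174  0.15565396] [-1.00084232  2.49810895  6.18929615]
```

>>> jog_arm --pt "0 0 0.5 0" --pt "0 0 0.5 0" --pt "0 0 0 0" --pt "0 0 0 0" --pt "0 0 0 0" --pt "0 0 0 0" --pt "0 0 0 0" --pt "0 0 0 0" --pt "0 0 0 0" --pt "0 0 0 0"

```text
time: 25.7
position: [0.4213, -0.2736, 0.1547]
orientation: [2.351, 2.082, 0.0]
contact_force: [0.3, 1.6, 7.2]
opening: 0.0293
finger_force: 51.0
```

```bash
python3 - <<'E'
from plan import *
F=[]
for i in range(12):
    s=get_state();im=snapshot("wrist");F.append(s["contact_force"][2])
print(s["time"],s["position"],np.mean(F),np.std(F),s["ft_torque"],s["opening"])
c=camera_info("wrist");a=toolyaw(s);p=s["position"]
for n,z,x,y in(("grip top",p[2]+.0106,.015,.024),("foot top",.085,.018,.033)):
    print(n,proj("wrist",[[p[0]+np.cos(a)*X-np.sin(a)*y,p[1]+np.sin(a)*X+np.cos(a)*y,z] for X in(-x,x)],c).round(1).tolist())
print(proj("wrist",[cw(.0062+sx*.027,-.0328+.042,.077) for sx in(-1,1)],c).round(1).tolist())
cv2.imwrite("pics/c8.png",cv2.resize(im[40:290,210:440],None,fx=2.4,fy=2.4,interpolation=cv2.INTER_CUBIC))
E
```

```text
26.25 [ 0.42128974 -0.27354195  0.15467143] 7.503316086309668 0.5698974393265581 [0.3701529  0.45231244 0.04117272] 0.02906196271563847
grip top [[287.9, 233.4], [358.2, 233.4]]
foot top [[297.1, 177.3], [349.4, 177.3]]
[[284.8, 162.6], [361.3, 162.5]]
```

View pics/c8.png

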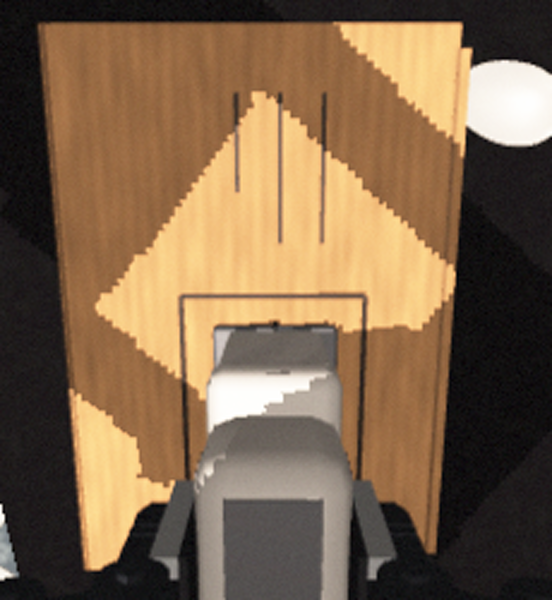

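The foot sits inside the panel outline. The foot spans 213-338 and the outline 181-366 in the crop, so it is centred to under 1 mm. No stop has been felt yet; I press a touch further.

>>> jog_arm --pt "0 0 0.4 0" --pt "0 0 0.4 0" --pt "0 0 0 0" --pt "0 0 0 0" --pt "0 0 0 0" --pt "0 0 0 0" --pt "0 0 0 0" --pt "0 0 0 0" --pt "0 0 0 0" --pt "0 0 0 0"

```text
time: 27.3
position: [0.4213, -0.2735, 0.1539]
orientation: [2.351, 2.083, 0.0]
contact_force: [-0.9, 2.3, 8.1]
opening: 0.0291
finger_force: 51.1
```

```bash
python3 - <<'E'
from plan import *
F=[]
for i in range(16):
    s=get_state();im=snapshot("wrist");F.append(s["contact_force"][2])
print(s["time"],s["position"],np.mean(F),np.std(F))
E
```

```text
28.05 [ 0.42133944 -0.27352041  0.15394076] 7.8532092338280215 0.405166505632136
```

```bash
python3 -c "
from station import *
print(finish_job())"
```

```text
the job is handed in; nothing more can be done
None
```

I folded both end flaps in and shut the lid over them. I handed the job in with the stamp still held pressed inside the printed rectangle, under 1 mm off centre by the wrist camera. The handle is an estimated 12.5–13 mm down of its 14 mm travel, at about 8 N and short of the stop.

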